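Push a casting under the sprung dust cover

TASK

Slide the plaster casting on its wooden carrier into the dust box: with one fingertip hold the long press bar down so that the spring-closed cover stays up, and meanwhile push the carrier along its lane with the other fingertip until it is fully home against the back of the box. Then let go of the bar so that the cover shuts over the casting. Only push: never pick the carrier up or tip it, and leave the other things on the bench where they stand.

Things in the scene. Friction and masses are not known exactly. Their poses are not given: they have to be found in the camera images.
- dustbox: Fixed plywood dust box and the lane into it. Origin: on the table under the middle of the box's mouth; x runs along the lane into the box, y to the left, z up (turned up to 23 degrees from the world's). Lane: x = -150 to 0 mm, 40 mm wide inside, floor at z = 4, fences 4 mm thick up to z = 16. Box: x = 0 to 66 mm, walls up to z = 38, covered by an aluminium cover.
- stop (a point): Inner face of the box's back wall at the lane floor, where the carrier's front edge stops: x = 62, y = 0, z = 4 mm in the dust box's frame.
- shaft (a point): Point on the axis of the cover's hinge, a steel shaft 8 mm thick parallel to the lane: in the dust box's frame at y = 34, z = 42 mm, running from x = -170 to 66 mm. This point is at x = -105 mm.
- lip (a point): Middle of the lower edge of the lip, 3 mm thick and 46 mm wide, that hangs from the cover's front edge across the box's mouth. Shut, it is at x = 1.5, y = 0, z = 24 mm in the dust box's frame: the carrier's board passes below it, the casting does not, and pushing on it does not open it. Fully up, the cover's free edge is about 83 mm above the table.
- cover (a joint): Angle of the cover in rad: 0 shut, 0.68 fully up (stop). A spring and its weight shut it; pressing the bar down raises it. The casting passes clear under the lip above about 0.6.
- bar (a point): Mid upper face of the press bar, a plate 130 x 56 x 4 mm rigid with the cover, left of the lane. In the dust box's frame it spans x = -170 to -40, y = 36 to 91 mm; shut, this point is at -105, 74, 40 mm, rising outwards by 0.2 rad; fully down it slopes down outwards by 0.48 rad, face at z = 18 mm for y = 65, 11 mm for y = 79. Takes 2 N to start, 5 N fully down; a fingertip may slide along it.
- carrier: Loose wooden carrier, about 120 g, in the lane. Origin: centre of the board's underside; x points into the box. Board 110 x 36 x 10 mm. Rear block at x = -55 to -41 mm, top 30 mm up. Plaster casting fixed at x = 8 to 50 mm, 24 mm wide, top 33 mm up; it starts 7 to 34 mm outside the lip. Home: origin at x = 7 mm in the dust box's frame; the rear block stays outside and the cover shuts before it.
- push_face (a point): Middle of the rear face of the carrier's upright rear block (36 mm wide, 30 mm high from the board's underside), the face to push on; 55 mm behind the carrier's origin, 18 mm above its underside. Fully home it is at x = -48 mm in the dust box's frame.
- tape: Bystander: roll of yellow tape lying flat, 100 mm across, 36 mm high, right of the lane. Leave it alone.
- casting: Bystander: loose plaster casting of the same shape as the one on the carrier (42 x 24 x 23 mm), right of the dust box. Leave it alone.
- brush_jar: Bystander: stoneware jar 76 mm across and 90 mm high with brushes standing in it up to about 185 mm, left of the dust box. Leave it alone.
- pot: Bystander: white pot with a lid, 56 mm across and 55 mm high, left of the press bar. Leave it alone.
- sanding_block: Bystander: cork sanding block 70 x 35 x 28 mm, left of the press bar. Leave it alone.
- spatula: Bystander: spatula 200 mm long lying to the right of the lane's near end. Leave it alone.
- weight: Bystander: steel cylinder 40 mm across, 30 mm high, right of the dust box. Leave it alone.
Things that resemble listed ones, but are neither listed nor needed, are in the scene too. What is shaped like the carrier but green is not meant.

How it is judged:
By the outcome, as a careful person would: the job done as asked, in the order asked, and still so for the second after the job is handed in, with the robot touching nothing.
It also fails if it takes over 35 s, if anything falls off the work surface, if the arm or the gripper's body presses on something with over 40 N, if the wrist force passes 120 N, or if a joint passes its speed limit or range.

ROBOT

A 7-joint arm with a two-finger parallel gripper is mounted at the origin on the work surface. World frame = base frame: x ahead of the robot, y to its left, z up, the work surface at z = 0. Lengths are in m, angles in rad, forces in N, time in s.
With the tool pointing down it reaches from about 0.425 to 0.975 m from the base axis. Payload 16.7 kg.
Tool frame: the origin (TCP) lies at the very end of the fingers, on their centre line; the grasp point (between the pads) lies 19 mm behind it; z points along the fingers, y is the line along which they close (so a half turn about z gives the same grasp; the last joint's range is limited). The gripper opens to 85 mm and grips with 20 to 120 N. Pads are 22 mm wide; open, the fingers measure 114 mm over their backs; the gripper's body (76 mm by 85 mm) begins 54 mm behind the grasp point. The pads swing forward as they close: fully open they stand 13 mm farther back than shut.
Start: joints at [1.19, 0.426, 0.074, 1.606, -0.034, 1.111, -0.067], TCP at [0.155, -0.657, 0.231] pointing down, gripper open.
Joint ranges: [-2.85, 2.85], [-0.5, 2.14], [-1.23, 1.37], [0.21, 2.46], [-1.02, 4.16], [0.16, 2.05], [-2.73, 2.73]. Speed limits (rad/s): [1.89, 1.89, 2.39, 2.39, 3.01, 3.01, 3.01].

INTERFACE

Orientations are given as [roll, pitch, yaw] about the fixed x, y, z axes, in that order (R = Rz(yaw) Ry(pitch) Rx(roll)).
In Python, from workcell import ctrl gives the robot as it stands.
- The arm moves only by the shell command python3 -m inch 'ROWS' [FORCE]. ROWS is JSON, a list of rows, each an object of numbers: "rx", "ry", "rz": the turn, a rotation vector about the tool's x, y, z in rad; "dx", "dy", "dz": the shift along the tool's x, y, z in mm; "grip": the opening in per cent of the stroke, from 0 (shut) to 100 (fully open). In form: [{"rx": .., "ry": .., "rz": .., "dx": .., "dy": .., "dz": .., "grip": ..}, ...]. A call has 1 to 12 rows; each row shifts and turns the commanded pose from where the row before left it, along the tool's axes as they then stand; what a row does not reach is not made up. A row lasts 1/12 s, in which the tool goes at most 41.7 mm and 7.16 degrees, less where a joint would pass 70% of its speed; a pose out of reach is approached as far as the arm can. A call is refused whole if a number of a shift passes 41.7 or a number of a turn 0.125, either way. A call with a gripper value outside its range is refused whole. The fingers move at their own pace and stop on an object; FORCE is the grip in N (left out, the last holds). Time passes only in rows, so rows that do not move let the fingers close. It gives the time, the measured TCP pose, the force, the opening and the grip force at its end, in the units of the state.
- ctrl.observe(): the state, without advancing time (a new reading comes with each control period).
- ctrl.snapshot(name): name is "scene" or "top"; returns a dict with "img" (384x512x3 uint8, red, green, blue), "z_map" (384x512 float32, m along the optical axis (not along the pixel's ray), 0 where there is no reading), "fx", "fy", "cx", "cy" (pixels), "distortion" ([k1, k2, p1, p2, k3] as OpenCV has them; the pictures are not rectified), "pose" (4x4, takes a point from camera to world coordinates). Camera axes: x right, y down, z forward; pixel columns grow to the right and rows downward; lengths in m; the calibration is good to about 2 mm. A picture is of the moment at which its call begins.
- ctrl.finish_job(): hands the job in; it is judged then, once.
The state is a dict: "clock": time; "joint_positions": joint angles; "qd": joint speeds; "joint_efforts": joint torques, N m; "eef_pos": TCP position; "ee_rot": TCP orientation; "force": force on the tool from outside, world axes, zero at the start; "moment": the same for the moment, N m; "width": opening from 0.0 (shut) to 1.0 (fully open); "gripper_force": force on a finger pad.
Only numpy, scipy, OpenCV 4.12 (cv2) and the standard library are available. Lean on these libraries where they do the work, as an engineer would, in place of code of your own. Each camera call takes 0.05 s, during which the arm holds its last target. There are 200 camera calls.

## Working session

There is one attempt and no reset: what is moved stays moved. The work goes in short steps, Python scripts to look and compute and a shell command to move; the robot and the scene stay as the last step left them, time stands still between calls to the robot, and variables do not carry over. Pictures are saved under pics/ and viewed, at most 10 in all, crops included, and the job is handed in when it is done.

```bash
ls; mkdir -p pics; python3 - <<'E'
from workcell import ctrl
import cv2,numpy as np
for n in("scene","top"):
    s=ctrl.snapshot(n); cv2.imwrite(f"pics/{n}0.png",s["img"][:,:,::-1]); np.savez(f"{n}0.npz",**s)
    print(n,s["fx"],s["cx"],s["cy"],s["distortion"],np.round(s["pose"],3).tolist())
o=ctrl.observe();print({k:np.round(v,3).tolist() for k,v in o.items()})
E
```

```text
pics
scene 476.52743368597515 259.23146705770415 187.68274904670935 [0.03938874 0.         0.         0.         0.        ] [[0.877, 0.338, -0.342, 0.926], [0.481, -0.625, 0.615, -0.695], [-0.006, -0.704, -0.71, 0.888], [0.0, 0.0, 0.0, 1.0]]
top 353.3052191054261 255.5325023657077 196.70664192146603 [-0.01820648  0.          0.          0.          0.        ] [[0.027, -0.986, 0.166, 0.382], [-1.0, -0.029, -0.01, 0.052], [0.014, -0.165, -0.986, 0.855], [0.0, 0.0, 0.0, 1.0]]
{'clock': 0.1, 'joint_positions': [1.189, 0.427, 0.074, 1.607, -0.034, 1.111, -0.067], 'qd': [-0.0, -0.002, -0.001, -0.001, 0.002, 0.001, 0.001], 'joint_efforts': [0.007, -95.153, 3.77, -46.44, 0.02, 0.007, 0.0], 'eef_pos': [0.155, -0.657, 0.231], 'ee_rot': [-3.14, 0.0, 0.232], 'force': [-0.76, 0.025, 0.237], 'moment': [0.033, -0.001, 0.017], 'gripper_force': 0.0, 'width': 1.0}
```

View pics/top0.png

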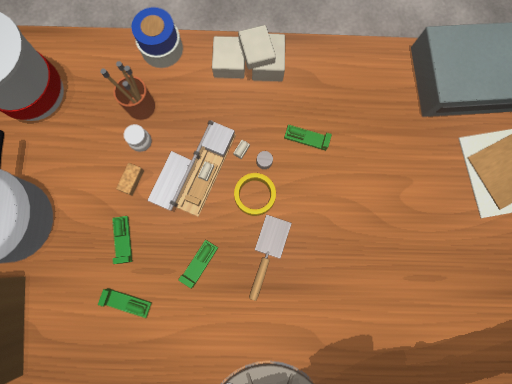

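View pics/scene0.png

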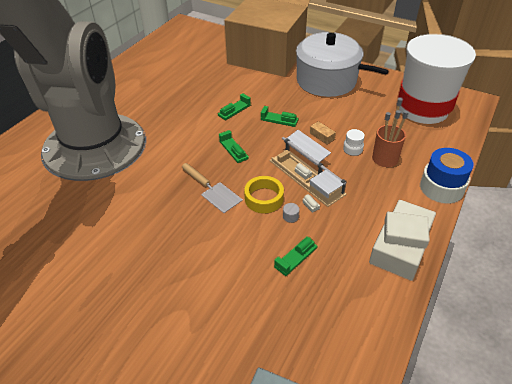

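The top view shows the dust box at about (218,138), the lane running down-left to (188,208), the press bar at (173,180), and the wooden carrier in the lane at about (200,185). The four green carrier-like things at (307,137), (122,240), (199,263) and (125,303) are decoys. The wooden one in the lane fits the description. I'll confirm it in an enlarged crop.

```bash
python3 - <<'E'
import cv2,numpy as np
a=cv2.imread("pics/top0.png")[110:230,110:270]
b=cv2.imread("pics/scene0.png")[115:215,250:380]
cv2.imwrite("pics/c1.png",cv2.resize(a,(800,600),interpolation=cv2.INTER_CUBIC))
cv2.imwrite("pics/c2.png",cv2.resize(b,(780,600),interpolation=cv2.INTER_CUBIC))
E
```

```text
(no output)
```

View pics/c1.png

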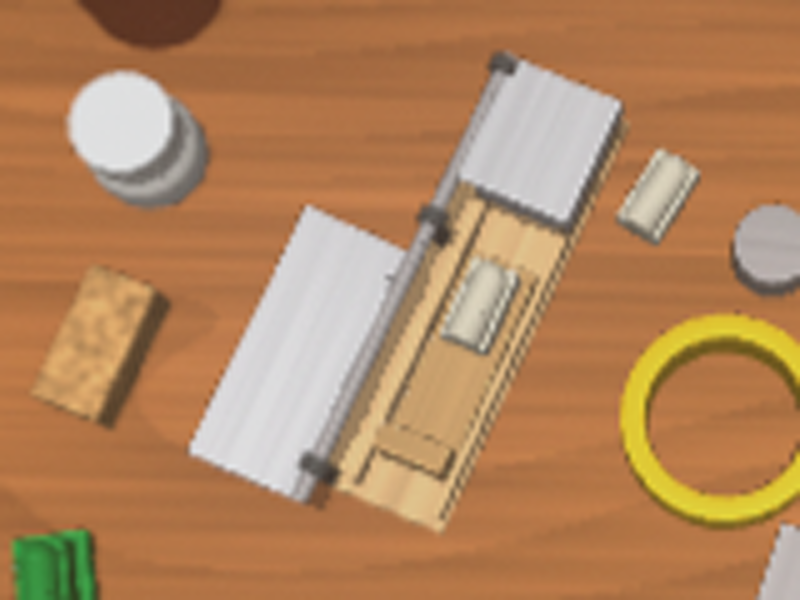

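View pics/c2.png

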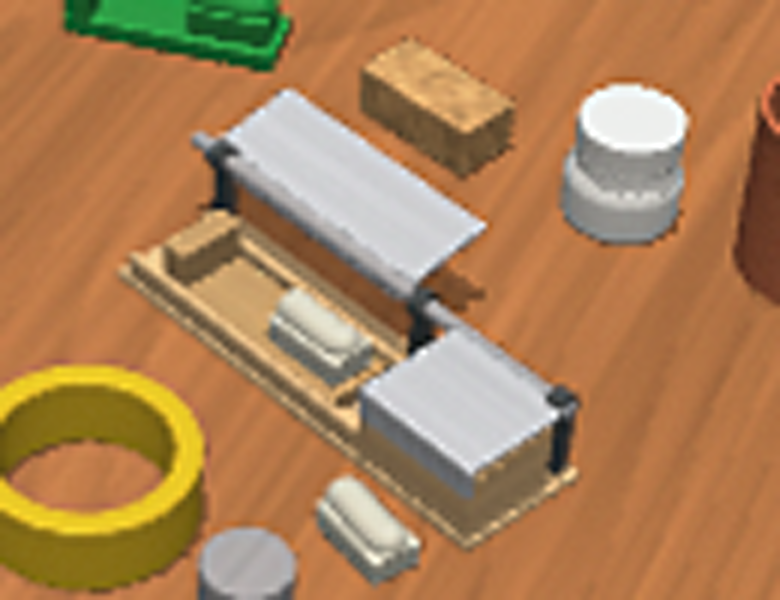

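The crops confirm it: the wooden carrier with the plaster casting is in the lane, its rear block at crop 1 px (415,450) and casting at (480,305). The bar's outer corners are at (308,205) and (190,452). Next I compute the dust box frame.

```bash
cat > h.py <<'E'
import cv2,numpy as np
def ray(s,px):
    K=np.array([[s["fx"],0,s["cx"]],[0,s["fy"],s["cy"]],[0,0,1]])
    u=cv2.undistortPoints(np.array([[px]],float),K,s["distortion"])[0,0]
    P=s["pose"]; return P[:3,3],P[:3,:3]@np.array([u[0],u[1],1])
def cast(s,px,z):
    o,d=ray(s,px); return (o+d*(z-o[2])/d[2])
E
python3 - <<'E'
from h import *
t=np.load("top0.npz");s=np.load("scene0.npz")
T=lambda x,y:(x/5+109.6,y/5+109.6)
S=lambda x,y:(x/6+249.6,y/6+114.6)
# model xyz (mm), top crop px, scene crop px
pts=[((-40,91,43.4),(308,205),(487,228)),((-170,91,43.4),(190,452),(290,90)),
     ((66,-20,41),(622,102),(470,473)),((0,-20,41),(572,226),(362,393)),((-150,-24,2),(440,531),None)]
M=[];W=[]
for m,a,b in pts:
    for c,p,f in((t,a,T),(s,b,S)):
        if p is None: continue
        w=cast(c,f(*p),m[2]/1e3); M.append(m[:2]);W.append(w[:2]*1e3); print(m,w.round(4))
M=np.array(M,float);W=np.array(W)
mc,wc=M.mean(0),W.mean(0);A=M-mc;B=W-wc
th=np.arctan2((A[:,0]*B[:,1]-A[:,1]*B[:,0]).sum(),(A*B).sum())
R=np.array([[np.cos(th),-np.sin(th)],[np.sin(th),np.cos(th)]]);o=wc-R@mc
print("yaw",th,"origin",o,"res",(W-(M@R.T+o)).round(1).tolist())
np.savez("frame.npz",th=th,o=o)
L=lambda w:(R.T@(w[:2]*1e3-o)).round(1)
# block rear top edge (z 34), casting top-front
for n,p,z in(("blk top rear L",(375,445),34),("blk top rear R",(447,474),34),("blk top front L",(385,425),34)):
    print(n,L(cast(t,T(*p),z/1e3)))
for n,p,z in(("sc blk rear top",(165,248),34),("sc blk front R top",(185,255),34),("sc blk frontL",(238,218),34),("sc cast front bottomR",(345,383),14)):
    print(n,L(cast(s,S(*p),z/1e3)))
for n,lx,ly in(("start",-150,35),("end",-59,35)): print(n,(R@np.array([lx,ly])+o).round(1))
E
```

```text
(-40, 91, 43.4) [0.6237 0.2475 0.0434]
(-40, 91, 43.4) [0.6246 0.2435 0.0434]
(-170, 91, 43.4) [0.5034 0.2942 0.0434]
(-170, 91, 43.4) [0.5045 0.2911 0.0434]
(66, -20, 41) [0.6806 0.1004 0.041 ]
(66, -20, 41) [0.677  0.1012 0.041 ]
(0, -20, 41) [0.6179 0.1219 0.041 ]
(0, -20, 41) [0.6185 0.123  0.041 ]
(-150, -24, 2) [0.4745 0.1827 0.002 ]
yaw -0.3973352374730007 origin [625.33378713 144.0240785 ] res [[0.1, 4.1], [0.9, 0.1], [-0.4, 0.5], [0.7, -2.6], [2.2, 0.4], [-1.4, 1.1], [0.3, -3.7], [0.9, -2.6], [-3.3, 2.8]]
blk top rear L [-131.4   16.9]
blk top rear R [-129.9  -19.9]
blk top front L [-120.9   16.9]
sc blk rear top [-127.3  -22.3]
sc blk front R top [-118.   -18.3]
sc blk frontL [-122.2   16.8]
sc cast front bottomR [-26.6  -3.3]
start [500.6 234.3]
end [584.5 199.1]
```

```bash
python3 - <<'E'
from h import *
t=np.load("top0.npz");s=np.load("scene0.npz")
T=lambda x,y:(x/5+109.6,y/5+109.6)
S=lambda x,y:(x/6+249.6,y/6+114.6)
pts=[((-40,91,43.4),(308,205),(487,228)),((-170,91,43.4),(190,452),(290,90)),
     ((66,-24,41),(622,102),(470,473)),((0,-24,41),(572,226),(362,393)),((-150,-24,3),(440,531),(122,270)),((66,-24,4),None,(470,545))]
M=[];W=[]
for m,a,b in pts:
    for c,p,f in((t,a,T),(s,b,S)):
        if p is None: continue
        w=cast(c,f(*p),m[2]/1e3); M.append(m[:2]);W.append(w[:2]*1e3)
M=np.array(M,float);W=np.array(W)
mc,wc=M.mean(0),W.mean(0);A=M-mc;B=W-wc
th=np.arctan2((A[:,0]*B[:,1]-A[:,1]*B[:,0]).sum(),(A*B).sum())
R=np.array([[np.cos(th),-np.sin(th)],[np.sin(th),np.cos(th)]]);o=wc-R@mc
print("yaw",th,"origin",o,"res",(R.T@(W-(M@R.T+o)).T).T.round(1).tolist())
np.savez("frame.npz",th=th,o=o,R=R)
L=lambda w:(R.T@(w[:2]*1e3-o)).round(1)
for n,c,f,p,z in(("blk top rear L",t,T,(375,445),34),("blk top rear R",t,T,(447,474),34),("sc rear R",s,S,(165,248),34),("sc blk frontL",s,S,(238,218),34)):
    print(n,L(cast(c,f(*p),z/1e3)))
for n,lx,ly in(("start",-150,35),("end",-59,35)): print(n,(R@np.array([lx,ly])+o).round(1))
E
```

```text
yaw -0.38395689592979937 origin [626.46842634 146.0319325 ] res [[-0.5, 2.1], [1.8, -1.3], [0.4, 0.3], [2.6, -2.2], [1.3, 2.0], [-2.3, 1.3], [1.1, -1.6], [1.2, -0.3], [-4.7, 0.9], [-5.1, -0.8], [4.3, -0.3]]
blk top rear L [-131.5   16.4]
blk top rear R [-130.4  -20.4]
sc rear R [-127.9  -22.9]
sc blk frontL [-122.3   16.1]
start [500.5 234.7]
end [584.9 200.6]
```

```bash
python3 -m inch '[{"dx":0,"dy":-40},{"dx":10,"dy":-40}]'; python3 -c "
from workcell import ctrl
print(ctrl.observe()['joint_positions'])"
```

```text
[ 1.18947432  0.4266715   0.07386827  1.60654793 -0.03410941  1.1108189
 -0.06712157]invalid input
```

```bash
python3 -m inch '[{"rx":0,"ry":0,"rz":0,"dx":0,"dy":-40,"dz":0,"grip":100},{"rx":0,"ry":0,"rz":0,"dx":0,"dy":-40,"dz":0,"grip":70}]'; python3 -c "
from workcell import ctrl
print(ctrl.observe()['joint_positions'])"
```

```text
clock: 0.27
eef_pos: [0.1366, -0.5784, 0.2297]
ee_rot: [-3.14, 0.0, 0.232]
force: [-0.2, -0.0, 0.5]
width: 0.883
gripper_force: 0.0
[ 1.17633546  0.297526    0.06657956  1.79481843 -0.02225152  1.05183516
 -0.08792252]
```

```bash
python3 -m inch '[{"rx":0,"ry":0,"rz":0,"dx":34,"dy":-20,"dz":0,"grip":70},{"rx":0,"ry":0,"rz":0,"dx":34,"dy":-20,"dz":0,"grip":70},{"rx":0,"ry":0,"rz":0,"dx":34,"dy":-20,"dz":0,"grip":70},{"rx":0,"ry":0,"rz":0,"dx":34,"dy":-20,"dz":0,"grip":70},{"rx":0,"ry":0,"rz":0,"dx":34,"dy":-20,"dz":0,"grip":70},{"rx":0,"ry":0,"rz":0,"dx":34,"dy":-20,"dz":0,"grip":70},{"rx":0,"ry":0,"rz":0,"dx":34,"dy":-20,"dz":0,"grip":70},{"rx":0,"ry":0,"rz":0,"dx":34,"dy":-20,"dz":0,"grip":70},{"rx":0,"ry":0,"rz":0,"dx":34,"dy":-20,"dz":0,"grip":70},{"rx":0,"ry":0,"rz":0,"dx":34,"dy":-20,"dz":0,"grip":70},{"rx":0,"ry":0,"rz":0,"dx":34,"dy":-20,"dz":0,"grip":70}]'; python3 -c "
from workcell import ctrl
print(ctrl.observe()['joint_positions'].round(2))"
```

```text
clock: 1.18
eef_pos: [0.4511, -0.2774, 0.2313]
ee_rot: [-3.142, 0.0, 0.232]
force: [1.1, -1.5, -0.5]
width: 0.702
gripper_force: 0.0
[ 0.62  0.2  -0.21  1.92  0.05  1.03 -0.96]
```

```bash
python3 -m inch '[{"rx":0,"ry":0,"rz":-0.12,"dx":0,"dy":0,"dz":0,"grip":70},{"rx":0,"ry":0,"rz":-0.12,"dx":0,"dy":0,"dz":0,"grip":70},{"rx":0,"ry":0,"rz":-0.12,"dx":0,"dy":0,"dz":0,"grip":70},{"rx":0,"ry":0,"rz":-0.12,"dx":0,"dy":0,"dz":0,"grip":70},{"rx":0,"ry":0,"rz":-0.12,"dx":0,"dy":0,"dz":0,"grip":70},{"rx":0,"ry":0,"rz":-0.12,"dx":0,"dy":0,"dz":0,"grip":70},{"rx":0,"ry":0,"rz":-0.12,"dx":0,"dy":0,"dz":0,"grip":70},{"rx":0,"ry":0,"rz":-0.12,"dx":0,"dy":0,"dz":0,"grip":70},{"rx":0,"ry":0,"rz":-0.12,"dx":0,"dy":0,"dz":0,"grip":70},{"rx":0,"ry":0,"rz":-0.12,"dx":0,"dy":0,"dz":0,"grip":70},{"rx":0,"ry":0,"rz":-0.12,"dx":0,"dy":0,"dz":0,"grip":70},{"rx":0,"ry":0,"rz":-0.12,"dx":0,"dy":0,"dz":0,"grip":70}]'; python3 -m inch '[{"rx":0,"ry":0,"rz":-0.12,"dx":0,"dy":0,"dz":0,"grip":70},{"rx":0,"ry":0,"rz":-0.12,"dx":0,"dy":0,"dz":0,"grip":70},{"rx":0,"ry":0,"rz":-0.12,"dx":0,"dy":0,"dz":0,"grip":70},{"rx":0,"ry":0,"rz":-0.12,"dx":0,"dy":0,"dz":0,"grip":70},{"rx":0,"ry":0,"rz":-0.12,"dx":0,"dy":0,"dz":0,"grip":70},{"rx":0,"ry":0,"rz":-0.12,"dx":0,"dy":0,"dz":0,"grip":70},{"rx":0,"ry":0,"rz":-0.12,"dx":0,"dy":0,"dz":0,"grip":70},{"rx":0,"ry":0,"rz":-0.12,"dx":0,"dy":0,"dz":0,"grip":70},{"rx":0,"ry":0,"rz":-0.12,"dx":0,"dy":0,"dz":0,"grip":70}]'; python3 -c "
from workcell import ctrl
print(ctrl.observe()['joint_positions'].round(2))"
```

```text
clock: 2.18
eef_pos: [0.4499, -0.2789, 0.2311]
ee_rot: [-3.141, -0.0, 1.678]
force: [1.0, -0.3, 0.3]
width: 0.697
gripper_force: 0.0
clock: 2.93
eef_pos: [0.4499, -0.279, 0.2311]
ee_rot: [3.141, -0.001, 2.758]
force: [-0.3, -0.3, 0.6]
width: 0.697
gripper_force: 0.0
[ 0.9   0.23 -0.54  1.9   0.14  1.04  1.49]
```

```bash
python3 -m inch '[{"rx":0,"ry":0,"rz":0,"dx":11,"dy":38,"dz":8,"grip":70},{"rx":0,"ry":0,"rz":0,"dx":11,"dy":38,"dz":8,"grip":70},{"rx":0,"ry":0,"rz":0,"dx":11,"dy":38,"dz":8,"grip":70},{"rx":0,"ry":0,"rz":0,"dx":11,"dy":38,"dz":8,"grip":70},{"rx":0,"ry":0,"rz":0,"dx":11,"dy":38,"dz":8,"grip":70},{"rx":0,"ry":0,"rz":0,"dx":11,"dy":38,"dz":8,"grip":70},{"rx":0,"ry":0,"rz":0,"dx":11,"dy":38,"dz":8,"grip":70},{"rx":0,"ry":0,"rz":0,"dx":11,"dy":38,"dz":8,"grip":70},{"rx":0,"ry":0,"rz":0,"dx":11,"dy":38,"dz":8,"grip":70},{"rx":0,"ry":0,"rz":0,"dx":11,"dy":38,"dz":8,"grip":70},{"rx":0,"ry":0,"rz":0,"dx":11,"dy":38,"dz":8,"grip":70},{"rx":0,"ry":0,"rz":0,"dx":11,"dy":38,"dz":8,"grip":70}]'
python3 -m inch '[{"rx":0,"ry":0,"rz":0,"dx":13,"dy":38,"dz":0,"grip":70},{"rx":0,"ry":0,"rz":0,"dx":0,"dy":0,"dz":25,"grip":70},{"rx":0,"ry":0,"rz":0,"dx":0,"dy":0,"dz":25,"grip":70},{"rx":0,"ry":0,"rz":0,"dx":0,"dy":0,"dz":0,"grip":70},{"rx":0,"ry":0,"rz":0,"dx":0,"dy":0,"dz":0,"grip":70}]'
cat >> h.py <<'E'
def look(tag):
    from workcell import ctrl
    out=[]
    for n,(x,y) in(("scene",(240,85)),("top",(110,100))):
        s=ctrl.snapshot(n); np.savez(f"{n}_{tag}.npz",**s)
        out.append(cv2.resize(s["img"][y:y+140,x:x+150,::-1],(400,373),interpolation=cv2.INTER_CUBIC))
    cv2.imwrite(f"pics/{tag}.png",np.hstack(out))
    o=ctrl.observe(); f=np.load("frame.npz")
    p=f["R"].T@(o["eef_pos"][:2]*1e3-f["o"])
    print("lane xy",p.round(1),"z",o["eef_pos"][2].round(4),"F",np.round(o["force"],1),"yaw",o["ee_rot"][2],"q",o["joint_positions"].round(2),o["clock"])
E
python3 -c "import h;h.look('a1')"
```

```text
clock: 3.93
eef_pos: [0.5011, 0.1947, 0.1348]
ee_rot: [-3.141, -0.0, 2.751]
force: [0.8, -1.1, 0.1]
width: 0.7
gripper_force: 0.0
clock: 4.35
eef_pos: [0.5029, 0.2327, 0.0846]
ee_rot: [-3.14, -0.002, 2.752]
force: [-0.5, 0.1, 0.5]
width: 0.699
gripper_force: 0.0
lane xy [-145.9   34.8] z 0.0865 F [-0.4 -0.4 -0.5] yaw 2.75115744078623 q [ 0.    0.5  -0.69  1.96  0.43  0.83  0.26] 4.45
```

View pics/a1.png

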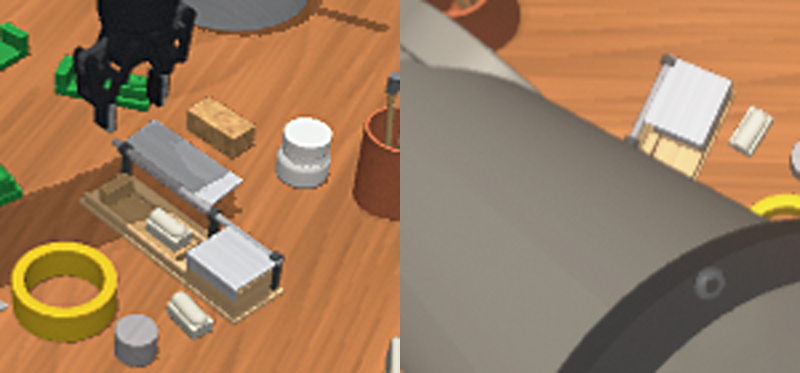

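The scene half shows the right fingertip at crop (110,125) and the left one at about (160,100), both above and behind the lane's near end. The arm blocks the top view. I'll check the fingertip positions from depth.

```bash
python3 - <<'E'
from h import *
s=np.load("scene_a1.npz");f=np.load("frame.npz")
img=s["img"].astype(int);z=s["z_map"]
K=[]
for v in range(88,140):
  for u in range(262,320):
    if z[v,u]>0:
        o,d=ray(s,(u,v)); w=o+d*z[v,u]; l=np.r_[f["R"].T@(w[:2]*1e3-f["o"]),w[2]*1e3]; K.append((*l,u,v,img[v,u].max()))
K=np.array(K)
m=(K[:,2]>75)&(K[:,2]<150)&(K[:,5]<110)
for lo in(80,85,90,95,105,115,125):
    b=K[m&(K[:,2]>=lo-2.5)&(K[:,2]<lo+2.5)]
    for side,q in(("R",b[b[:,1]<35]),("L",b[b[:,1]>=35])):
        if len(q): print(lo,side,len(q),"x",q[:,0].min().round(),q[:,0].max().round(),"y",q[:,1].min().round(),q[:,1].max().round())
E
```

```text
90 R 1 x -139.0 -139.0 y -2.0 -2.0
90 L 3 x -155.0 -140.0 y 64.0 67.0
95 R 4 x -152.0 -136.0 y -8.0 3.0
95 L 9 x -157.0 -136.0 y 62.0 66.0
105 R 12 x -150.0 -134.0 y -11.0 -1.0
105 L 13 x -156.0 -135.0 y 61.0 71.0
115 R 12 x -150.0 -136.0 y -11.0 4.0
115 L 16 x -156.0 -133.0 y 61.0 76.0
125 R 10 x -143.0 -135.0 y -10.0 4.0
125 L 14 x -155.0 -134.0 y 60.0 68.0
```

```bash
python3 -m inch '[{"rx":0,"ry":0,"rz":0.006,"dx":5,"dy":0,"dz":0,"grip":70},{"rx":0,"ry":0,"rz":0,"dx":0,"dy":0,"dz":15,"grip":70},{"rx":0,"ry":0,"rz":0,"dx":0,"dy":0,"dz":15,"grip":70},{"rx":0,"ry":0,"rz":0,"dx":0,"dy":0,"dz":8,"grip":70},{"rx":0,"ry":0,"rz":0,"dx":0,"dy":0,"dz":8,"grip":70},{"rx":0,"ry":0,"rz":0,"dx":0,"dy":0,"dz":8,"grip":70},{"rx":0,"ry":0,"rz":0,"dx":0,"dy":0,"dz":5,"grip":70},{"rx":0,"ry":0,"rz":0,"dx":0,"dy":0,"dz":0,"grip":70},{"rx":0,"ry":0,"rz":0,"dx":0,"dy":0,"dz":0,"grip":70}]'
python3 -c "import h;h.look('a2')"
```

```text
clock: 5.2
eef_pos: [0.4993, 0.2348, 0.0265]
ee_rot: [-3.141, 0.0, 2.746]
force: [-0.4, -4.3, 5.4]
width: 0.703
gripper_force: 2.3
lane xy [-151.2   34.7] z 0.0268 F [-1.4 -4.7  4.4] yaw 2.7455004850334364 q [-0.05  0.58 -0.63  2.    0.51  0.72  0.17] 5.3
```

View pics/a2.png

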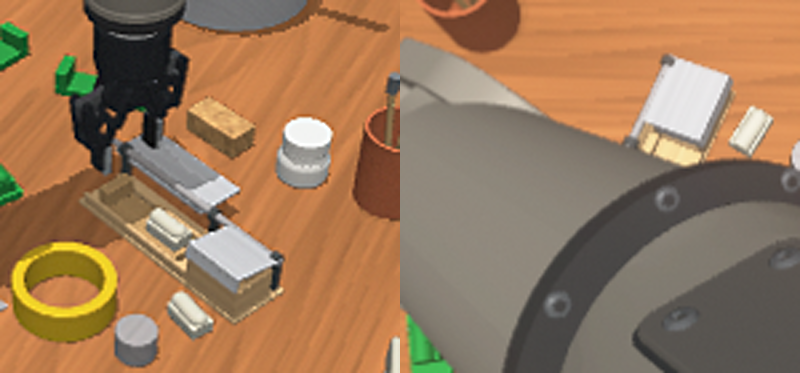

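The scene half shows the left finger on the bar's near end at (155,140) and the right finger behind the rear block at (105,165), with the cover just starting to lift. I'll keep pressing.

```bash
python3 -m inch '[{"rx":0,"ry":0,"rz":0.01,"dx":0,"dy":0,"dz":4,"grip":70},{"rx":0,"ry":0,"rz":0,"dx":0,"dy":0,"dz":3,"grip":70},{"rx":0,"ry":0,"rz":0,"dx":0,"dy":0,"dz":0,"grip":70}]';python3 -m inch '[{"rx":0,"ry":0,"rz":0,"dx":0,"dy":0,"dz":3,"grip":70},{"rx":0,"ry":0,"rz":0,"dx":0,"dy":0,"dz":0,"grip":70}]'
cat >> h.py <<'E'
def cover(tag):
    s=np.load(f"scene_{tag}.npz");f=np.load("frame.npz");z=s["z_map"];L=[]
    for v in range(150,205):
        for u in range(295,350):
            if z[v,u]>0:
                o,d=ray(s,(u,v)); w=o+d*z[v,u]; l=np.r_[f["R"].T@(w[:2]*1e3-f["o"]),w[2]*1e3]
                c=s["img"][v,u].astype(int)
                if 8<l[0]<60 and l[2]>36 and -30<l[1]<28 and np.ptp(c)<25: L.append(l)
    L=np.array(L); k=np.polyfit(L[:,1],L[:,2],1); print("cover n",len(L),"angle",-np.arctan(k[0]).round(3),"z range",L[:,2].min().round(),L[:,2].max().round())
E
python3 -c "import h;h.cover('a1');h.cover('a2');h.look('a3');h.cover('a3')"
```

```text
clock: 5.55
eef_pos: [0.4994, 0.235, 0.0195]
ee_rot: [3.141, 0.0, 2.736]
force: [-0.5, -2.9, 5.2]
width: 0.701
gripper_force: 2.6
clock: 5.72
eef_pos: [0.4995, 0.2352, 0.0167]
ee_rot: [3.141, 0.001, 2.736]
force: [-0.1, -1.5, 5.8]
width: 0.701
gripper_force: 2.5
cover n 347 angle -0.044 z range 36.0 50.0
cover n 347 angle 0.064 z range 37.0 62.0
lane xy [-151.1   35.3] z 0.017 F [-0.1 -1.5  5.9] yaw 2.735843195027389 q [-0.07  0.59 -0.62  2.01  0.52  0.7   0.15] 5.8167
cover n 259 angle 0.303 z range 40.0 75.0
```

```bash
python3 -m inch '[{"rx":0,"ry":0,"rz":-0.02,"dx":0,"dy":0,"dz":2,"grip":70},{"rx":0,"ry":0,"rz":0,"dx":0,"dy":0,"dz":2,"grip":70},{"rx":0,"ry":0,"rz":0,"dx":0,"dy":0,"dz":0,"grip":70}]';python3 -m inch '[{"rx":0,"ry":0,"rz":0,"dx":0,"dy":0,"dz":1.5,"grip":70},{"rx":0,"ry":0,"rz":0,"dx":0,"dy":0,"dz":0,"grip":70}]'
python3 -c "import h;h.look('a4');h.cover('a4')"
```

```text
clock: 6.07
eef_pos: [0.4996, 0.2353, 0.0128]
ee_rot: [3.14, 0.001, 2.756]
force: [0.6, -2.4, 6.4]
width: 0.699
gripper_force: 2.5
clock: 6.23
eef_pos: [0.4997, 0.2355, 0.0114]
ee_rot: [3.14, 0.001, 2.756]
force: [0.6, -1.5, 6.6]
width: 0.699
gripper_force: 2.5
lane xy [-151.1   35.5] z 0.0116 F [-0.2 -0.9  5.9] yaw 2.7558756852799187 q [-0.07  0.6  -0.62  2.01  0.54  0.7   0.16] 6.3333
cover n 223 angle 0.394 z range 42.0 82.0
```

```bash
python3 -m inch '[{"rx":0,"ry":0,"rz":0,"dx":0,"dy":0,"dz":1.5,"grip":70},{"rx":0,"ry":0,"rz":0,"dx":0,"dy":0,"dz":0,"grip":70}]';python3 -m inch '[{"rx":0,"ry":0,"rz":0,"dx":0,"dy":0,"dz":1,"grip":70},{"rx":0,"ry":0,"rz":0,"dx":0,"dy":0,"dz":0,"grip":70}]'
python3 -c "import h;h.look('a5');h.cover('a5')"
```

```text
clock: 6.5
eef_pos: [0.4997, 0.2355, 0.01]
ee_rot: [3.14, 0.001, 2.756]
force: [0.1, -1.8, 6.0]
width: 0.697
gripper_force: 2.5
clock: 6.67
eef_pos: [0.4997, 0.2355, 0.009]
ee_rot: [3.14, 0.001, 2.756]
force: [0.6, -0.8, 6.4]
width: 0.701
gripper_force: 2.5
lane xy [-151.1   35.6] z 0.0091 F [-0.1 -1.   5.8] yaw 2.755883118500755 q [-0.07  0.6  -0.61  2.01  0.54  0.69  0.16] 6.7667
cover n 200 angle 0.427 z range 37.0 85.0
```

View pics/a5.png

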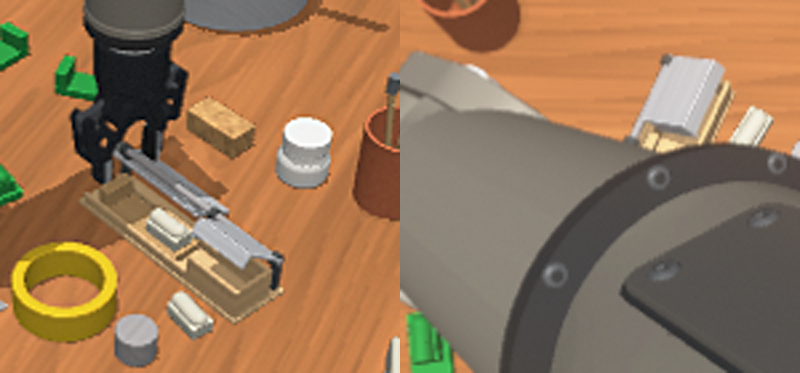

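The cover stands well up (scene crop (225,240)) and the box mouth is open, with the right finger still behind the block. I'll press on to the stop.

```bash
python3 -m inch '[{"rx":0,"ry":0,"rz":0,"dx":0,"dy":0,"dz":1,"grip":70},{"rx":0,"ry":0,"rz":0,"dx":0,"dy":0,"dz":0,"grip":70}]';python3 -m inch '[{"rx":0,"ry":0,"rz":0,"dx":0,"dy":0,"dz":1,"grip":70},{"rx":0,"ry":0,"rz":0,"dx":0,"dy":0,"dz":0,"grip":70}]';python3 -m inch '[{"rx":0,"ry":0,"rz":0,"dx":0,"dy":0,"dz":1,"grip":70},{"rx":0,"ry":0,"rz":0,"dx":0,"dy":0,"dz":0,"grip":70}]'
python3 -c "import h;h.look('a6');h.cover('a6')"
```

```text
clock: 6.93
eef_pos: [0.4998, 0.2357, 0.0082]
ee_rot: [3.14, 0.001, 2.756]
force: [-0.3, -1.9, 8.9]
width: 0.702
gripper_force: 3.7
clock: 7.1
eef_pos: [0.5, 0.2358, 0.0076]
ee_rot: [3.14, 0.001, 2.756]
force: [-3.6, -4.3, 19.8]
width: 0.699
gripper_force: 7.4
clock: 7.27
eef_pos: [0.5005, 0.2366, 0.007]
ee_rot: [3.138, 0.002, 2.756]
force: [-1.5, -0.4, 17.9]
width: 0.7
gripper_force: 7.4
lane xy [-150.8   36.7] z 0.007 F [-0.6  0.1 17.1] yaw 2.756231599787318 q [-0.07  0.61 -0.61  2.01  0.54  0.69  0.16] 7.3667
cover n 187 angle 0.411 z range 52.0 84.0
```

```bash
python3 -m inch '[{"rx":0,"ry":0,"rz":0,"dx":0,"dy":0,"dz":-1,"grip":70},{"rx":0,"ry":0,"rz":0,"dx":-5,"dy":0,"dz":0,"grip":70},{"rx":0,"ry":0,"rz":0,"dx":-5,"dy":0,"dz":0,"grip":70},{"rx":0,"ry":0,"rz":0,"dx":-5,"dy":0,"dz":0,"grip":70},{"rx":0,"ry":0,"rz":0,"dx":-5,"dy":0,"dz":0,"grip":70},{"rx":0,"ry":0,"rz":0,"dx":-5,"dy":0,"dz":0,"grip":70},{"rx":0,"ry":0,"rz":0,"dx":0,"dy":0,"dz":0,"grip":70}]'
python3 -c "import h;h.look('a7');h.cover('a7')"
```

```text
clock: 7.95
eef_pos: [0.5231, 0.2277, 0.0074]
ee_rot: [3.138, 0.0, 2.757]
force: [-1.5, 5.1, 7.6]
width: 0.701
gripper_force: 4.4
lane xy [-126.5   37. ] z 0.0074 F [-0.8  4.9  6.3] yaw 2.7568265056693435 q [-0.05  0.63 -0.61  1.97  0.54  0.71  0.2 ] 8.05
cover n 194 angle 0.424 z range 53.0 85.0
```

View pics/a7.png

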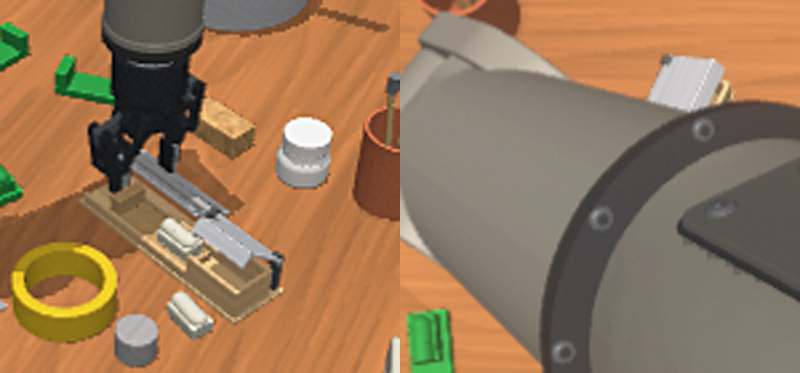

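The casting has moved from (170,228) to (180,237) and the cover is still up, so the push is working. Continue.

```bash
python3 -m inch '[{"rx":0,"ry":0,"rz":0,"dx":-5,"dy":0,"dz":0,"grip":70},{"rx":0,"ry":0,"rz":0,"dx":-5,"dy":0,"dz":0,"grip":70},{"rx":0,"ry":0,"rz":0,"dx":-5,"dy":0,"dz":0,"grip":70},{"rx":0,"ry":0,"rz":0,"dx":-5,"dy":0,"dz":0,"grip":70},{"rx":0,"ry":0,"rz":0,"dx":-5,"dy":0,"dz":0,"grip":70},{"rx":0,"ry":0,"rz":0,"dx":0,"dy":0,"dz":0,"grip":70}]'
python3 -c "import h;h.look('a8');h.cover('a8')"
python3 -m inch '[{"rx":0,"ry":0,"rz":0,"dx":-5,"dy":0,"dz":0,"grip":70},{"rx":0,"ry":0,"rz":0,"dx":-5,"dy":0,"dz":0,"grip":70},{"rx":0,"ry":0,"rz":0,"dx":-5,"dy":0,"dz":0,"grip":70},{"rx":0,"ry":0,"rz":0,"dx":-5,"dy":0,"dz":0,"grip":70},{"rx":0,"ry":0,"rz":0,"dx":-5,"dy":0,"dz":0,"grip":70},{"rx":0,"ry":0,"rz":0,"dx":0,"dy":0,"dz":0,"grip":70}]'
python3 -c "import h;h.look('a9');h.cover('a9')"
```

```text
clock: 8.55
eef_pos: [0.5461, 0.2184, 0.0074]
ee_rot: [3.138, 0.0, 2.757]
force: [-2.3, 5.3, 8.6]
width: 0.701
gripper_force: 4.7
lane xy [-101.6   37. ] z 0.0075 F [-0.8  5.6  6.6] yaw 2.756895281863271 q [-0.02  0.65 -0.61  1.93  0.54  0.73  0.24] 8.65
cover n 195 angle 0.439 z range 36.0 85.0
clock: 9.15
eef_pos: [0.5693, 0.2092, 0.0075]
ee_rot: [3.138, 0.0, 2.757]
force: [-2.6, 5.5, 7.7]
width: 0.697
gripper_force: 4.9
lane xy [-76.7  37.1] z 0.0075 F [-1.2  6.   6.9] yaw 2.7570873981389816 q [ 0.    0.67 -0.6   1.89  0.54  0.75  0.28] 9.25
cover n 211 angle 0.454 z range 36.0 85.0
```

View pics/a9.png

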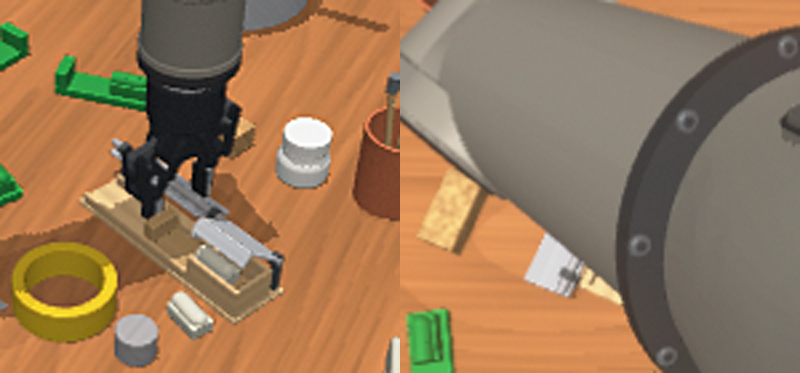

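The casting is now under the raised lip at scene crop (215,262), and the rear block is at (165,225), still outside. I'll finish the push in small steps until the force along the lane rises.

```bash
python3 -m inch '[{"rx":0,"ry":0,"rz":0,"dx":-4,"dy":0,"dz":0,"grip":70},{"rx":0,"ry":0,"rz":0,"dx":-4,"dy":0,"dz":0,"grip":70},{"rx":0,"ry":0,"rz":0,"dx":-3,"dy":0,"dz":0,"grip":70},{"rx":0,"ry":0,"rz":0,"dx":0,"dy":0,"dz":0,"grip":70}]'
python3 -m inch '[{"rx":0,"ry":0,"rz":0,"dx":-2,"dy":0,"dz":0,"grip":70},{"rx":0,"ry":0,"rz":0,"dx":0,"dy":0,"dz":0,"grip":70}]'
python3 -m inch '[{"rx":0,"ry":0,"rz":0,"dx":-1.5,"dy":0,"dz":0,"grip":70},{"rx":0,"ry":0,"rz":0,"dx":0,"dy":0,"dz":0,"grip":70}]'
python3 -c "import h;h.look('b1')"
```

```text
clock: 9.58
eef_pos: [0.5792, 0.2052, 0.0075]
ee_rot: [3.138, -0.0, 2.757]
force: [-2.4, 6.3, 9.1]
width: 0.702
gripper_force: 4.9
clock: 9.75
eef_pos: [0.5808, 0.2046, 0.0075]
ee_rot: [3.138, -0.0, 2.758]
force: [-4.4, 7.1, 9.5]
width: 0.704
gripper_force: 4.9
clock: 9.92
eef_pos: [0.5819, 0.2042, 0.0075]
ee_rot: [3.138, -0.0, 2.758]
force: [-5.1, 7.3, 9.3]
width: 0.696
gripper_force: 5.1
lane xy [-63.1  37.2] z 0.0075 F [-5.   7.8  9.3] yaw 2.7578243600840557 q [ 0.01  0.68 -0.6   1.86  0.54  0.76  0.3 ] 10.0167
```

```bash
python3 -m inch '[{"rx":0,"ry":0,"rz":0,"dx":-1.5,"dy":0,"dz":0,"grip":70},{"rx":0,"ry":0,"rz":0,"dx":0,"dy":0,"dz":0,"grip":70}]'
python3 -m inch '[{"rx":0,"ry":0,"rz":0,"dx":-1.5,"dy":0,"dz":0,"grip":70},{"rx":0,"ry":0,"rz":0,"dx":0,"dy":0,"dz":0,"grip":70}]'
python3 -m inch '[{"rx":0,"ry":0,"rz":0,"dx":-1.5,"dy":0,"dz":0,"grip":70},{"rx":0,"ry":0,"rz":0,"dx":0,"dy":0,"dz":0,"grip":70}]'
python3 -c "import h;h.look('b2');h.cover('b2')"
```

```text
clock: 10.18
eef_pos: [0.5834, 0.2035, 0.0075]
ee_rot: [3.138, -0.0, 2.758]
force: [-4.8, 7.1, 8.7]
width: 0.703
gripper_force: 5.0
clock: 10.35
eef_pos: [0.5848, 0.203, 0.0075]
ee_rot: [3.138, -0.0, 2.758]
force: [-4.9, 7.1, 8.9]
width: 0.7
gripper_force: 5.0
clock: 10.52
eef_pos: [0.5859, 0.2026, 0.0075]
ee_rot: [3.138, -0.001, 2.758]
force: [-6.4, 8.4, 9.8]
width: 0.697
gripper_force: 6.6
lane xy [-58.8  37.2] z 0.0075 F [-6.   7.1  9.8] yaw 2.757770931751988 q [ 0.02  0.68 -0.6   1.85  0.54  0.77  0.31] 10.6167
cover n 224 angle 0.471 z range 36.0 84.0
```

```bash
python3 -m inch '[{"rx":0,"ry":0,"rz":0,"dx":-1.5,"dy":0,"dz":0,"grip":70},{"rx":0,"ry":0,"rz":0,"dx":0,"dy":0,"dz":0,"grip":70}]'
python3 -m inch '[{"rx":0,"ry":0,"rz":0,"dx":-1.5,"dy":0,"dz":0,"grip":70},{"rx":0,"ry":0,"rz":0,"dx":0,"dy":0,"dz":0,"grip":70}]'
python3 -m inch '[{"rx":0,"ry":0,"rz":0,"dx":-1,"dy":0,"dz":0,"grip":70},{"rx":0,"ry":0,"rz":0,"dx":0,"dy":0,"dz":0,"grip":70}]'
python3 -c "import h;h.look('b3');h.cover('b3')"
```

```text
clock: 10.78
eef_pos: [0.5859, 0.2026, 0.0074]
ee_rot: [3.139, -0.003, 2.758]
force: [-14.5, 8.9, 16.1]
width: 0.698
gripper_force: 10.9
clock: 10.95
eef_pos: [0.586, 0.2025, 0.0074]
ee_rot: [3.14, -0.004, 2.759]
force: [-23.7, 10.3, 20.3]
width: 0.697
gripper_force: 15.3
clock: 11.12
eef_pos: [0.586, 0.2026, 0.0073]
ee_rot: [3.14, -0.006, 2.759]
force: [-29.1, 11.6, 24.7]
width: 0.7
gripper_force: 18.2
lane xy [-58.7  37.2] z 0.0073 F [-28.2  11.6  25.7] yaw 2.7592194318381553 q [ 0.02  0.69 -0.6   1.85  0.53  0.77  0.32] 11.2167
cover n 231 angle 0.469 z range 36.0 84.0
```

It is home: the TCP stopped at lane x -58.7 and the force rose sharply. I'll back off from the block, then let the bar up gently.

```bash
python3 -m inch '[{"rx":0,"ry":0,"rz":0,"dx":4,"dy":0,"dz":0,"grip":70},{"rx":0,"ry":0,"rz":0,"dx":6,"dy":0,"dz":0,"grip":70},{"rx":0,"ry":0,"rz":0,"dx":0,"dy":0,"dz":-4,"grip":70},{"rx":0,"ry":0,"rz":0,"dx":0,"dy":0,"dz":-4,"grip":70},{"rx":0,"ry":0,"rz":0,"dx":0,"dy":0,"dz":-4,"grip":70},{"rx":0,"ry":0,"rz":0,"dx":0,"dy":0,"dz":-4,"grip":70},{"rx":0,"ry":0,"rz":0,"dx":0,"dy":0,"dz":-4,"grip":70},{"rx":0,"ry":0,"rz":0,"dx":0,"dy":0,"dz":-4,"grip":70},{"rx":0,"ry":0,"rz":0,"dx":0,"dy":0,"dz":-4,"grip":70},{"rx":0,"ry":0,"rz":0,"dx":0,"dy":0,"dz":-4,"grip":70},{"rx":0,"ry":0,"rz":0,"dx":0,"dy":0,"dz":-4,"grip":70},{"rx":0,"ry":0,"rz":0,"dx":0,"dy":0,"dz":-4,"grip":70}]'
python3 -m inch '[{"rx":0,"ry":0,"rz":0,"dx":0,"dy":0,"dz":-20,"grip":70},{"rx":0,"ry":0,"rz":0,"dx":0,"dy":0,"dz":-25,"grip":70},{"rx":0,"ry":0,"rz":0,"dx":0,"dy":0,"dz":-25,"grip":70},{"rx":0,"ry":0,"rz":0,"dx":0,"dy":0,"dz":-25,"grip":70},{"rx":0,"ry":0,"rz":0,"dx":20,"dy":-30,"dz":-10,"grip":70},{"rx":0,"ry":0,"rz":0,"dx":20,"dy":-30,"dz":-10,"grip":70},{"rx":0,"ry":0,"rz":0,"dx":20,"dy":-30,"dz":-10,"grip":70},{"rx":0,"ry":0,"rz":0,"dx":20,"dy":-30,"dz":0,"grip":70},{"rx":0,"ry":0,"rz":0,"dx":0,"dy":-40,"dz":0,"grip":70},{"rx":0,"ry":0,"rz":0,"dx":0,"dy":-40,"dz":0,"grip":70},{"rx":0,"ry":0,"rz":0,"dx":0,"dy":-40,"dz":0,"grip":70},{"rx":0,"ry":0,"rz":0,"dx":0,"dy":0,"dz":0,"grip":70}]'
python3 -c "import h;h.look('z1');h.cover('z1')"
```

```text
clock: 12.22
eef_pos: [0.5804, 0.2014, 0.0465]
ee_rot: [-3.141, -0.0, 2.756]
force: [-1.0, -1.4, -0.0]
width: 0.696
gripper_force: 0.0
clock: 13.22
eef_pos: [0.4129, 0.0031, 0.171]
ee_rot: [-3.138, -0.001, 2.749]
force: [0.9, -0.9, 0.4]
width: 0.7
gripper_force: 0.0
lane xy [-143.6 -207. ] z 0.1717 F [ 0.4  0.3 -0.7] yaw 2.752267669352635 q [ 0.55  0.13 -0.76  2.18  0.12  0.87  0.9 ] 13.3167
cover n 350 angle -0.041 z range 36.0 50.0
```

View pics/z1.png

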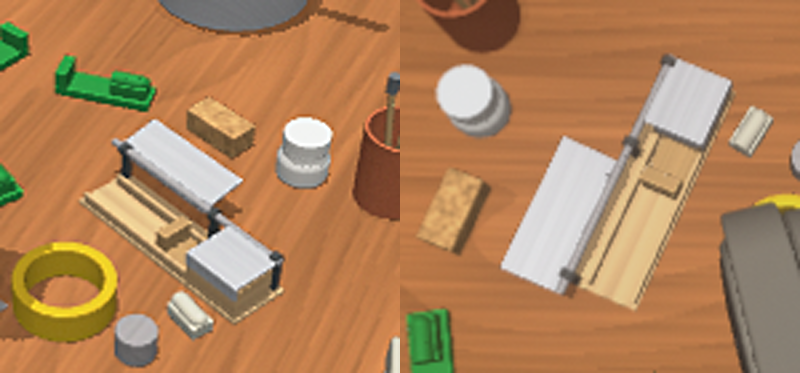

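The cover is shut over the casting, the rear block is outside at (660,180) in the top half, and the bystanders haven't moved. I'm handing the job in.

```bash
python3 -c "
from h import *
t=np.load('top_z1.npz');f=np.load('frame.npz')
for p in((642,187),(676,200)):
    w=cast(t,((p[0]-400)/2.667+109.7,p[1]/2.664+99.7),.034);print((f['R'].T@(w[:2]*1e3-f['o'])).round(1))
from workcell import ctrl
print(ctrl.finish_job())"
```

```text
[-53.7  11.7]
[-52.4 -21.1]
the job is handed in; nothing more can be done
None
```

The carrier is pushed home against the back of the box, the cover is shut over the casting, and I handed the job in at about 13.3 s with the arm clear of everything. The push ended on a hard stop at the expected position. A rough final picture measurement puts the rear block within about 5 mm of home.

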